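# Fill the gaps in the ink rack

### The job

Two of the five pockets of the sloping wooden ink rack are empty: take the two spare ink bottles that stand on the desk and set one into each empty pocket, cap outwards, square and fully down on the pocket's floor. Set them in gently rather than dropping them, leave the bottles already in the rack in their pockets, and do not disturb the eraser or the glue bottle.

Things in the scene. Friction and masses are not known exactly. Their poses are not given: they have to be found in the camera images.
- ink_rack: The ink rack's wooden stand, which does not give when worked on: base board 96 x 300 x 8 mm, carrying the sloping tray. Origin: centre of its underside on the desk; z up, y along the row, -x to its low front side.
- tray: Wooden tray fixed on the stand, 60 x 280 x 28 mm outside, walls, floor and partitions 5 mm: five open pockets in one level row, each 50 x 50 mm, 23 mm deep, 55 mm apart. It leans 25 degrees to the stand's front (-x) side, roughly the robot's right. Origin: centre of its underside, 24 mm above the desk; x up the slope, y level along the row, z square out of the pockets.
- pocket_1 (a point): Centre of the floor of pocket 1 of 5, counted along the tray's y (1 is the farthest from the robot); axes as the tray's; -110 mm along y and 5 mm along z from the tray's origin. May be filled or empty at the start.
- pocket_2 (a point): Centre of the floor of pocket 2 of 5, counted along the tray's y (1 is the farthest from the robot); axes as the tray's; -55 mm along y and 5 mm along z from the tray's origin. May be filled or empty at the start.
- pocket_3 (a point): Centre of the floor of pocket 3 of 5, counted along the tray's y (1 is the farthest from the robot); axes as the tray's; 0 mm along y and 5 mm along z from the tray's origin. May be filled or empty at the start.
- pocket_4 (a point): Centre of the floor of pocket 4 of 5, counted along the tray's y (1 is the farthest from the robot); axes as the tray's; 55 mm along y and 5 mm along z from the tray's origin. May be filled or empty at the start.
- pocket_5 (a point): Centre of the floor of pocket 5 of 5, counted along the tray's y (1 is the farthest from the robot); axes as the tray's; 110 mm along y and 5 mm along z from the tray's origin. May be filled or empty at the start.
- ink_1: Square blue ink bottle, round black screw cap: body 44 x 44 x 36 mm, neck to 42 mm, cap 33 mm in diameter from 42 to 56 mm height; about 90 g. Origin: centre of its underside; z along its axis to the cap, x, y square to its sides (quarter turns are alike). Already sits in a pocket of the rack at the start and stays there; which pocket varies.
- ink_2: Square blue ink bottle, round black screw cap: body 44 x 44 x 36 mm, neck to 42 mm, cap 33 mm in diameter from 42 to 56 mm height; about 90 g. Origin: centre of its underside; z along its axis to the cap, x, y square to its sides (quarter turns are alike). Already sits in a pocket of the rack at the start and stays there; which pocket varies.
- ink_3: Square blue ink bottle, round black screw cap: body 44 x 44 x 36 mm, neck to 42 mm, cap 33 mm in diameter from 42 to 56 mm height; about 90 g. Origin: centre of its underside; z along its axis to the cap, x, y square to its sides (quarter turns are alike). Already sits in a pocket of the rack at the start and stays there; which pocket varies.
- ink_4: Square blue ink bottle, round black screw cap: body 44 x 44 x 36 mm, neck to 42 mm, cap 33 mm in diameter from 42 to 56 mm height; about 90 g. Origin: centre of its underside; z along its axis to the cap, x, y square to its sides (quarter turns are alike). One of the two spares, upright on the desk at the start, turned anyhow.
- ink_5: Square blue ink bottle, round black screw cap: body 44 x 44 x 36 mm, neck to 42 mm, cap 33 mm in diameter from 42 to 56 mm height; about 90 g. Origin: centre of its underside; z along its axis to the cap, x, y square to its sides (quarter turns are alike). One of the two spares, upright on the desk at the start, turned anyhow.
- eraser: Vinyl eraser in a card sleeve, 20 x 42 x 13 mm, lying on the desk near the spares; bystander. Origin: centre of its underside.
- glue_bottle: Round squeeze bottle of glue with a nozzle, 34 mm in diameter, 121 mm high, standing near the spares; bystander. Origin: centre of its underside.
Not all that is in view belongs to the job. What is shaped like the ink_5 but white is not meant. What is shaped like the ink_2 but purple is not meant.

How it is judged:
By the outcome, as a careful person would: the job done as asked, in the order asked, and still so for the second after the job is handed in, with the robot touching nothing.
It also fails if it takes over 48 s, if anything falls off the work surface, if the arm or the gripper's body presses on something with over 40 N, if the wrist force passes 120 N, or if a joint passes its speed limit or range.

### The arm

A 6-joint arm with a two-finger parallel gripper is mounted at the origin on a cart in front of the work surface, level with it; the furniture and walls round the work are solid. World frame = base frame: x ahead of the robot, y to its left, z up, the work surface at z = 0. Lengths are in m, angles in rad, forces in N, time in s.
With the tool pointing down it reaches from about 0.275 to 0.75 m from the base axis. Payload 10.2 kg.
Tool frame: the origin (TCP) lies midway between the tips of the shut fingers; the grasp point (between the pads) lies 19 mm behind it; z points along the fingers, y is the line along which they close (so a half turn about z gives the same grasp; the last joint's range is limited). The gripper opens to 85 mm and grips with 20 to 120 N. Pads are 22 mm wide; open, the fingers measure 114 mm over their backs; the gripper's body (76 mm by 85 mm) begins 54 mm behind the grasp point. The pads swing forward as they close: fully open they stand 13 mm farther back than shut.
Start: joints at [0.97, 0.313, 1.498, -0, 1.331, -0.223], TCP at [0.194, 0.488, 0.231] pointing down, gripper open.
Joint ranges: [-2.94, 2.94], [-0.97, 2.17], [0.19, 2.56], [-1.23, 4.37], [0.02, 3.11], [-2.88, 2.88]. Speed limits (rad/s): [2.39, 2.39, 3.01, 3.14, 3.14, 3.14].

### API

Orientations are given as a rotation vector (axis times angle).
In Python, from plant import arm gives the robot as it stands.
- The arm moves only by the tool carry_out, never from a script. Its argument "plan" is a list that holds one entry, the list of rows, each a list of 5 numbers: the shift along the tool's x, y, z in mm, then the turn about the tool's z in rad, then the closure, from -1 (fully open) to 1 (shut). In form: [[[tx, ty, tz, yaw, gripper], ...]]. A call has 1 to 20 rows; each row shifts and turns the commanded pose from where the row before left it, along the tool's axes as they then stand; what a row does not reach is not made up. A row lasts 1/10 s, in which the tool goes at most 50 mm and 8.59 degrees, less where a joint would pass 70% of its speed; a pose out of reach is approached as far as the arm can. A call is refused whole if a number of a shift passes 50 or a number of a turn 0.15, either way. A call with a gripper value outside its range is refused whole. The fingers move at their own pace and stop on an object; the grip force is fixed at half the most. Time passes only in rows, so rows that do not move let the fingers close. It gives the time, the measured TCP pose, the force, the opening and the grip force at its end, in the units of the state.
- arm.observe(): the state, without advancing time (a new reading comes with each control period).
- arm.snapshot(name): name is "scene" or "top"; returns a dict with "color" (400x640x3 uint8, blue, green, red), "range_z" (400x640 float32, m along the optical axis (not along the pixel's ray), 0 where there is no reading), "K" (3x3 intrinsics, pixels), "k1" (the pictures are not rectified: a ray, as slopes to the right and down, at radius r is drawn at 1 + k1 r^2 times it, then the intrinsics apply), "rvec" (rotation vector, rad) and "tvec" (3), from world to camera coordinates, as OpenCV has them. Camera axes: x right, y down, z forward; pixel columns grow to the right and rows downward; lengths in m; the calibration is good to about 2 mm. A picture is of the moment at which its call begins.
- arm.close_job(): hands the job in; it is judged then, once.
The state is a dict: "time_s": time; "qpos": joint angles; "joint_velocities": joint speeds; "joint_efforts": joint torques, N m; "tcp_pos": TCP position; "eef_rot": TCP orientation; "ft_force": force on the tool from outside, world axes, zero at the start; "ft_torque": the same for the moment, N m; "grip_width": finger opening in m; "grip_force": force on a finger pad.
Only numpy, scipy, OpenCV 4.12 (cv2) and the standard library are available. Lean on these libraries where they do the work, as an engineer would, in place of code of your own. Each camera call takes 0.05 s, during which the arm holds its last target. There are 200 camera calls.

## Working session

There is one attempt and no reset: what is moved stays moved. The work goes in short steps, Python scripts to look and compute and a tool call to move; the robot and the scene stay as the last step left them, time stands still between calls to the robot, and variables do not carry over. Pictures are saved under pics/ and viewed, at most 10 in all, crops included, and the job is handed in when it is done.

Besides the shell and the picture viewer there is one more tool, called after "Call:" as name(argument=value, ...) on one line, values as JSON. carry_out: Moves the arm, as the interface text tells. Its arguments: {"type":"object","properties":{"plan":{"type":"array"}},"required":["plan"]}

```bash
ls; mkdir -p pics; python3 - <<'E'
from plant import arm
import cv2,numpy as np,pickle
s={n:arm.snapshot(n) for n in("scene","top")}
pickle.dump(s,open("s0.pkl","wb"))
for n in s:
    cv2.imwrite(f"pics/{n}0.png",s[n]["color"]); d=s[n]; R=cv2.Rodrigues(d["rvec"])[0]
    print(n,d["K"].tolist(),d["k1"],(-R.T@d["tvec"].ravel()).round(3),R.round(3).tolist(),(d["range_z"]>0).mean())
print(arm.observe())
E
```

```text
pics
scene [[416.5968349395492, 0.0, 327.2926912440893], [0.0, 416.5968349395492, 196.67573039270476], [0.0, 0.0, 1.0]] -0.06392096627620585 [ 0.195 -0.352  0.633] [[0.743, -0.67, 0.002], [-0.46, -0.512, -0.725], [0.487, 0.538, -0.688]] 0.99612890625
top [[361.79193905830425, 0.0, 318.3702894414976], [0.0, 361.79193905830425, 200.4533577876273], [0.0, 0.0, 1.0]] 0.016903013537684024 [0.441 0.122 0.911] [[0.02, -1.0, 0.023], [-0.981, -0.024, -0.191], [0.191, -0.019, -0.981]] 0.9960078125
{'time_s': 0.1, 'qpos': array([ 9.69594112e-01,  3.13396524e-01,  1.49834388e+00,  2.99113764e-05,
        1.33099914e+00, -2.23364036e-01]), 'joint_velocities': array([ 0.00025223, -0.00035841, -0.00412101,  0.00048727, -0.00028752,
        0.00017854]), 'joint_efforts': array([ 2.94816899e-03, -4.12895358e+01, -2.60140049e+01, -1.28281768e-04,
        2.99691477e-03,  1.51211600e-05]), 'tcp_pos': array([0.19353707, 0.48778684, 0.23079752]), 'eef_rot': array([-5.89902300e-01, -3.08521676e+00,  1.63204889e-03]), 'ft_force': array([ 0.3641513 , -1.03152665, -0.09449805]), 'ft_torque': array([ 0.03037382, -0.04369327, -0.00299155]), 'grip_force': 0.0, 'grip_width': 0.08511575553029532}
```

View pics/scene0.png

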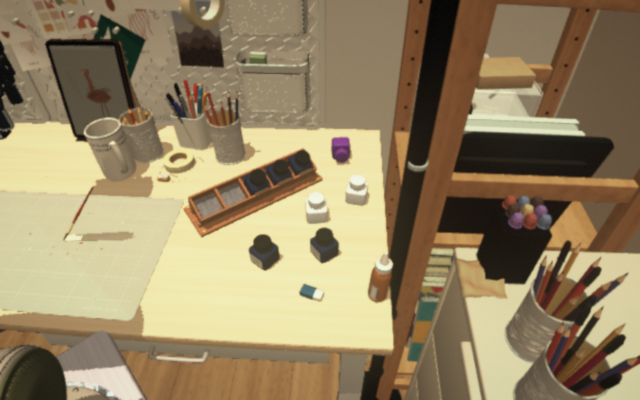

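View pics/top0.png

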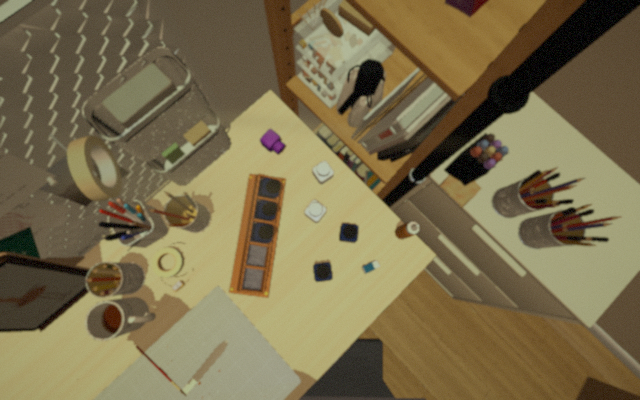

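```bash
cat > h.py <<'E'
import cv2,numpy as np
def cam(d):
    R=cv2.Rodrigues(d["rvec"])[0]; return R,-R.T@d["tvec"].ravel()
def rays(d,px):
    u=cv2.undistortPoints(np.float64(px).reshape(-1,1,2),d["K"],np.array([d["k1"],0,0,0.]))[:,0]
    return np.c_[u,np.ones(len(u))]
def on_plane(d,px,z):
    R,c=cam(d); w=rays(d,px)@R; return c+w*((z-c[2])/w[:,2])[:,None]
def cloud(d):
    h,w=d["range_z"].shape; v,u=np.mgrid[:h,:w]; R,c=cam(d)
    P=(rays(d,np.c_[u.ravel(),v.ravel()])*d["range_z"].reshape(-1,1))@R+c
    return P.reshape(h,w,3)
def proj(d,P):
    return cv2.projectPoints(np.float64(P).reshape(-1,1,3),d["rvec"],d["tvec"],d["K"],np.array([d["k1"],0,0,0.]))[0][:,0]
def tri(d1,p1,d2,p2):
    A=[];b=[]
    for d,p in((d1,p1),(d2,p2)):
        R,c=cam(d); w=(rays(d,[p])@R)[0]; w/=np.linalg.norm(w); M=np.eye(3)-np.outer(w,w); A.append(M);b.append(M@c)
    return np.linalg.lstsq(np.vstack(A),np.hstack(b),rcond=None)[0]
E
python3 - <<'E'
import pickle; from h import *
s=pickle.load(open("s0.pkl","rb"))
t=s["top"]["color"][110:310,220:420]; c=s["scene"]["color"][130:310,180:400]
a=cv2.resize(t,None,fx=2.9,fy=2.9,interpolation=2)[:580]; 
cv2.imwrite("pics/crop1.png",cv2.resize(t,(600,600),interpolation=2)); cv2.imwrite("pics/crop2.png",cv2.resize(c,(733,600),interpolation=2))
for n,pts in(("top",[(258,235),(348,232),(322,270),(300,260),(370,180),(323,172),(315,211),(254,281),(258,258)]),("scene",[(324,240),(264,246),(280,280),(205,207)])):
    P=cloud(s[n])
    for x,y in pts: print(n,(x,y),P[y,x].round(4),s[n]["color"][y,x])
E
```

```text
top (258, 235) [0.5201 0.2445 0.0686] [54 49 52]
top (348, 232) [0.4408 0.122  0.9107] [29 30 36]
top (322, 270) [0.4434 0.0942 0.0569] [21 33 27]
top (300, 260) [0.4667 0.1474 0.0026] [121 174 186]
top (370, 180) [ 0.7862 -0.0989 -0.4273] [ 16  82 114]
top (323, 172) [0.6778 0.0961 0.059 ] [173 194 185]
top (315, 211) [0.5813 0.1135 0.0581] [171 191 183]
top (254, 281) [0.4148 0.2539 0.0291] [ 90 101 113]
top (258, 258) [0.4688 0.2476 0.0269] [ 93 108 117]
scene (324, 240) [ 0.1951 -0.3518  0.6334] [43 61 66]
scene (264, 246) [0.433  0.0794 0.0559] [43 59 65]
scene (280, 280) [ 0.4309  0.0368 -0.0011] [180 235 241]
scene (205, 207) [0.4141 0.2657 0.0289] [116 133 144]
```

View pics/crop1.png

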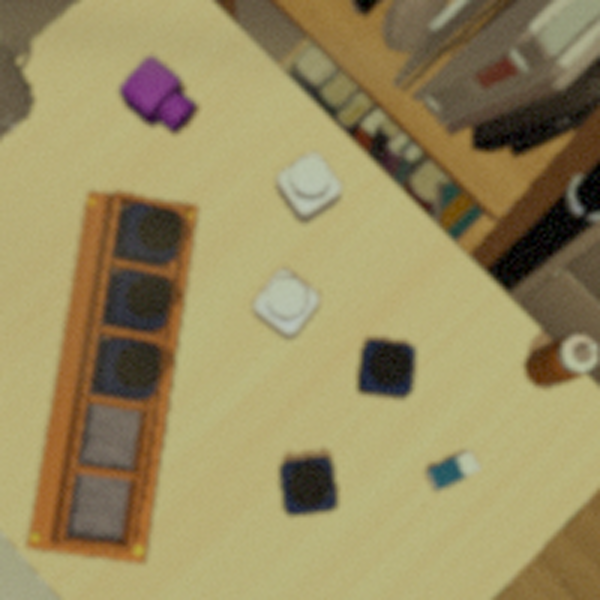

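View pics/crop2.png

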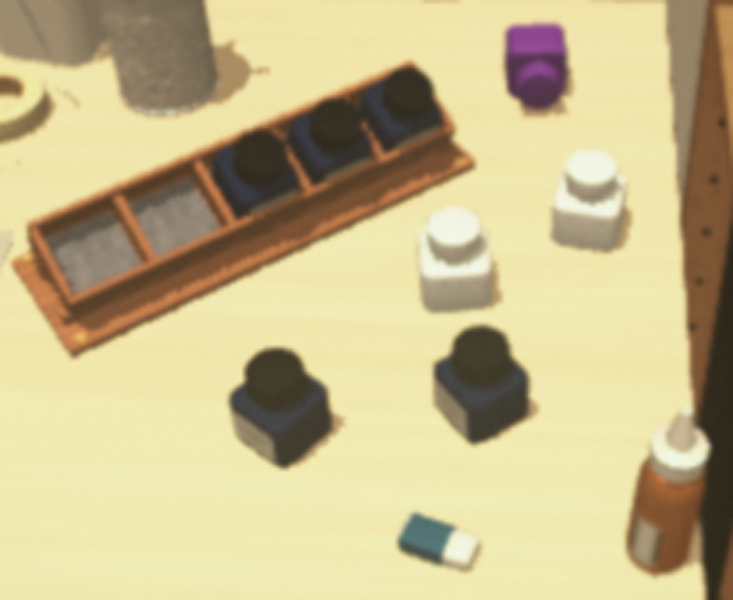

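```bash
python3 - <<'E'
import pickle; from h import *
s=pickle.load(open("s0.pkl","rb"))
m={}
for n,cs in(("top",[(348,232),(322,270)]),("scene",[(323,243),(264,250)])):
    d=s[n]; P=cloud(d); g=d["color"].max(2)
    nn,lab,st,cen=cv2.connectedComponentsWithStats((g<100).astype(np.uint8))
    for i,(x,y) in enumerate(cs):
        k=lab==lab[y,x]; Q=P[k]; z=Q[:,2]; ok=(z>0)&(z<.1)
        capk=k&(P[...,2]>.0525)&(P[...,2]<.062); bod=k&(P[...,2]>.031)&(P[...,2]<.041)
        v,u=np.nonzero(capk); pc=np.array([(u.min()+u.max())/2,(v.min()+v.max())/2]); pc=np.array([u.mean(),v.mean()])
        m[n,i]=pc
        print(n,i,k.sum(),"cap",pc.round(1),P[capk].mean(0).round(4),capk.sum(),"body",bod.sum(),np.median(P[bod],0).round(4), "px bbox",u.min(),u.max(),v.min(),v.max())
        c=max(cv2.findContours(k.astype(np.uint8),0,1)[0],key=cv2.contourArea)
        if n=="top":
            W=on_plane(d,c[:,0,:],.036)[:,:2]; r=cv2.minAreaRect((W*1000).astype(np.float32)); print("  body rect",r)
for i in(0,1):
    print("tri cap",i,tri(s["top"],m["top",i],s["scene"],m["scene",i]).round(4), on_plane(s["top"],[m["top",i]],.056).round(4),on_plane(s["scene"],[m["scene",i]],.056).round(4))
# rack
for n,(x,y) in(("top",(240,275)),("scene",(198,222))):
    d=s[n];P=cloud(d); hsv=cv2.cvtColor(d["color"],cv2.COLOR_BGR2HSV)
    b=((hsv[...,0]<18)&(hsv[...,1]>110)).astype(np.uint8)
    reg=(P[...,0]>.3)&(P[...,0]<.75)&(P[...,1]>.12)&(P[...,1]<.36)&(P[...,2]<.09)&(P[...,2]>-.01)
    b=b*reg.astype(np.uint8)
    nn,lab,st,cen=cv2.connectedComponentsWithStats(b); j=1+st[1:,4].argmax(); k=lab==j
    print(n,st[j])
    c=cv2.convexHull(max(cv2.findContours(k.astype(np.uint8),0,1)[0],key=cv2.contourArea))
    q=cv2.minAreaRect((on_plane(d,c[:,0],.008)[:,:2]*1000).astype(np.float32)); print(" rect on z=8:",q)
    # pocket floors: gray in region
    f=((hsv[...,1]<75)&reg&(P[...,2]>.01)&(P[...,2]<.06)&(d["color"].max(2)>75)).astype(np.uint8)
    nn,lab,st,cen=cv2.connectedComponentsWithStats(f)
    for j in range(1,nn):
        if st[j,4]>80:
            k=lab==j;Q=P[k];c0=Q.mean(0);nv=np.linalg.svd(Q-c0)[2][2];nv*=np.sign(nv[2])
            r=cv2.minAreaRect(np.argwhere(k)[:,::-1].astype(np.float32))
            print(" floor",st[j],cen[j].round(1),c0.round(4),"n",nv.round(3),"tilt",np.degrees(np.arccos(nv[2])).round(1))
E
```

```text
top 0 298 cap [349.9 231.3] [0.5347 0.0297 0.0572] 149 body 137 [0.5277 0.0392 0.0366] px bbox 343 356 225 238
  body rect ((534.8609008789062, 30.768959045410156), (41.7697639465332, 42.89493942260742), 84.14844512939453)
top 1 299 cap [322.7 271.5] [0.44   0.0924 0.057 ] 159 body 138 [0.4423 0.0947 0.0367] px bbox 316 329 265 278
  body rect ((441.2528381347656, 92.31450653076172), (41.87555694580078, 40.356937408447266), 1.2776644229888916)
scene 0 596 cap [324.  234.7] [0.5311 0.0278 0.056 ] 165 body 209 [0.5202 0.0176 0.0353] px bbox 316 332 229 241
scene 1 629 cap [261.8 241.5] [0.4363 0.0906 0.056 ] 182 body 219 [0.4275 0.0798 0.0354] px bbox 254 270 235 248
tri cap 0 [0.5343 0.0298 0.0522] [[0.5348 0.0296 0.056 ]] [[0.531  0.0277 0.056 ]]
tri cap 1 [0.4389 0.0928 0.0523] [[0.44   0.0924 0.056 ]] [[0.4362 0.0906 0.056 ]]
top [ 230  174   55  123 2602]
 rect on z=8: ((531.3643798828125, 253.01686096191406), (93.47293090820312, 299.64715576171875), 83.80095672607422)
 floor [304 200   9  21 106] [309.2 210.7] [0.5842 0.1274 0.0426] n [-0.104  0.953  0.283] tilt 73.6
 floor [247 245  19  21 309] [256.3 255.4] [0.4749 0.2518 0.0286] n [-0.056 -0.414  0.909] tilt 24.7
 floor [243 269  19  21 318] [252.4 278.8] [0.4198 0.2579 0.0286] n [-0.049 -0.418  0.907] tilt 24.9
scene [ 184  148  138   89 3158]
 rect on z=8: ((540.720458984375, 264.0613708496094), (126.71649169921875, 323.7270812988281), 83.8307113647461)
 floor [220 184  25  22 315] [231.9 194.5] [0.4756 0.259  0.0305] n [-0.048 -0.41   0.911] tilt 24.4
 floor [195 195  26  22 354] [207.6 205.3] [0.4202 0.265  0.0303] n [-0.037 -0.411  0.911] tilt 24.4
```

```bash
python3 - <<'E'
import pickle; from h import *
s=pickle.load(open("s0.pkl","rb"))
ty=np.array([-.9942,.1079,0]); c,sn=np.cos(np.radians(25)),np.sin(np.radians(25))
e=np.array([.1079,.9942,0]); tx=e*c+np.array([0,0,sn]); tz=-e*sn+np.array([0,0,c])
for n in s:
    d=s[n]; hsv=cv2.cvtColor(d["color"],cv2.COLOR_BGR2HSV); P=cloud(d)
    reg=(P[...,0]>.37)&(P[...,0]<.51)&(P[...,1]>.2)&(P[...,1]<.31)&(P[...,2]<.09)&(P[...,2]>.005)
    f=((hsv[...,1]<85)&reg&(d["color"].max(2)>70)).astype(np.uint8)
    nn,lab,st,cen=cv2.connectedComponentsWithStats(f)
    for j in range(1,nn):
        if st[j,4]<80: continue
        v,u=np.nonzero(lab==j)
        px=np.c_[u,v]
        pk=4 if np.median(P[v,u,0])>.447 else 5
        # cast all onto the floor plane (through measured height), work in (e, ty)
        zl,zh=.024-.025*sn+.005*c,.024+.025*sn+.028*c
        if n=="scene": zl,zh=.024-.025*sn+.028*c,.024+.025*sn+.005*c
        L=on_plane(d,px,zl); H=on_plane(d,px,zh)
        el,eh=L@e,H@e; yl=on_plane(d,px,.0285)@ty
        b=np.round((yl-yl.min())/.0025).astype(int); 
        lo=np.median([el[b==i].min() for i in np.unique(b) if (b==i).sum()>8]); hi=np.median([eh[b==i].max() for i in np.unique(b) if (b==i).sum()>8])
        lt,ht=(.005,.028) if n=="top" else (.028,.005)
        print(n,pk,"e of tray origin from low",round(lo-(-.025*c-lt*sn)-.001,4),"from high",round(hi-(.025*c-ht*sn)+.001,4),
          "ty origin",round((np.percentile(yl,1.5)+np.percentile(yl,98.5))/2-(.055 if pk==4 else .11),4),"span",np.ptp(yl).round(4))
    # seated caps
    g=d["color"].max(2)
    k=(P[...,0]>.49)&(P[...,0]<.68)&(P[...,1]>.15)&(P[...,1]<.33)&(g<100); n_=(P-[0,0,.024])@tz
    print(n,"dark pts normal coordinate pct",np.percentile(n_[k],[50,80,95]).round(4))
    thr=n_[k]; q=k&(n_>np.percentile(thr,95)-.009)
    nn,lab,st,cen=cv2.connectedComponentsWithStats(q.astype(np.uint8),connectivity=4)
    for j in range(1,nn):
        if st[j,4]>40:
            m=P[lab==j].mean(0); o=m-.061*tz; print("  cap",cen[j].round(1),m.round(4),"floor pt->e,ty,z",(o@e).round(4),(o@ty).round(4),o[2].round(4),st[j,4])
E
```

```text
scene 4 e of tray origin from low 0.3094 from high 0.3055 ty origin -0.5006 span 0.0472
scene 5 e of tray origin from low 0.3094 from high 0.3062 ty origin -0.4998 span 0.0454
scene dark pts normal coordinate pct [-0.0896 -0.0699 -0.0681]
  cap [302.1 157.1] [0.6315 0.2114 0.0766] floor pt->e,ty,z 0.3041 -0.605 0.0213 160
  cap [280.8 166.3] [0.5781 0.2171 0.0766] floor pt->e,ty,z 0.304 -0.5513 0.0214 180
  cap [257.7 176.2] [0.5235 0.2233 0.0768] floor pt->e,ty,z 0.3043 -0.4963 0.0216 192
top 4 e of tray origin from low 0.3078 from high 0.3057 ty origin -0.5005 span 0.046
top 5 e of tray origin from low 0.3076 from high 0.3054 ty origin -0.4994 span 0.0461
top dark pts normal coordinate pct [-0.0872 -0.068  -0.0663]
  cap [273.4 185.8] [0.6354 0.2127 0.0797] floor pt->e,ty,z 0.3058 -0.6088 0.0244 157
  cap [269.7 208.5] [0.581  0.219  0.0796] floor pt->e,ty,z 0.3062 -0.554 0.0243 158
  cap [266. 232.] [0.5264 0.2249 0.0793] floor pt->e,ty,z 0.3061 -0.4991 0.024 172
```

Spares: dark blue bottles at top-view (348,232) and (322,270), scene (324,240) and (264,246). Both are upright, full-coloured and square with a black cap, so they fit. White ones at top (323,172) and (315,211) and the purple one at (272,140) don't. The two empty pockets are the two nearest the robot, at top (256,255) and (252,279), i.e. 4 and 5. The tool cannot tilt, so I will grip the cap across the row and pivot the bottle 25° by pressing its base onto the sloping partition top.

```bash
cat > go.py <<'E'
import sys,numpy as np
from plant import arm
from scipy.spatial.transform import Rotation as Ro
E=np.array([.1079,.9942,0]);T=np.array([-.9942,.1079,0])
def P(e,t,z): return e*E+t*T+[0,0,z]
def to(p,ang):
    o=arm.observe(); R=Ro.from_rotvec(o["eef_rot"]).as_matrix(); a=np.degrees(np.arctan2(R[1,1],R[0,1]))
    dy=(a-ang+180)%360-180
    b=np.radians(ang); Rn=np.array([[-np.sin(b),np.cos(b),0],[np.cos(b),np.sin(b),0],[0,0,-1]]).T
    d=np.array(p)-o["tcp_pos"]
    print("yaw rad",np.radians(dy).round(4),"shift mm in tool axes after yaw",(Rn.T@d*1000).round(1),"q",o["qpos"].round(2),"tcp",o["tcp_pos"].round(4),"t",round(o["time_s"],2),"F",o["ft_force"].round(1),"w",round(o["grip_width"],4),"gf",round(o["grip_force"],1))
E
python3 -c "
from go import *
to([.533,.0287,.11],-6.2)"
```

```text
yaw rad 1.3012 shift mm in tool axes after yaw [-419.7  387.1  120.8] q [ 0.97  0.31  1.5   0.    1.33 -0.22] tcp [0.1935 0.4878 0.2308] t 0.1 F [ 0.4 -1.  -0.1] w 0.0851 gf 0.0
```

Call:
carry_out(plan=[[[0,0,0,0.1446,-1],[0,0,0,0.1446,-1],[0,0,0,0.1446,-1],[0,0,0,0.1446,-1],[0,0,0,0.1446,-1],[0,0,0,0.1446,-1],[0,0,0,0.1446,-1],[0,0,0,0.1446,-1],[0,0,0,0.1446,-1],[-20,18,0,0,-1],[-30,28,0,0,-1],[-30,28,0,0,-1],[-30,28,0,0,-1],[-30,28,0,0,-1],[-30,28,0,0,-1],[-30,28,0,0,-1],[-30,28,0,0,-1],[-30,28,0,0,-1],[-30,28,0,0,-1],[-30,28,0,0,-1]]])

```text
time_s: 2.1
tcp_pos: [0.4559, 0.136, 0.2311]
eef_rot: [-2.339, -2.097, 0.0]
ft_force: [0.3, 1.0, 0.1]
grip_width: 0.0853
grip_force: 0.0
```

```bash
python3 -c "
from go import *
to([.533,.0287,.09],-6.2)"
```

```text
yaw rad -0.0004 shift mm in tool axes after yaw [-98.4  88.2 141.1] q [0.04 0.2  1.64 0.   1.3  0.15] tcp [0.4559 0.136  0.2311] t 2.1 F [0.3 1.  0.1] w 0.0853 gf 0.0
```

Call:
carry_out(plan=[[[-30,27,0,0,-1],[-30,27,20,0,-1],[-25,23,30,0,-1],[-13,11,30,0,-1],[0,0,30,0,-1],[0,0,20,0,-1],[0,0,11,0,-1],[0,0,0,0,-1]]])

```text
time_s: 2.9
tcp_pos: [0.5315, 0.0308, 0.0892]
eef_rot: [-2.337, -2.097, 0.002]
ft_force: [-0.6, 0.2, 0.9]
grip_width: 0.0851
grip_force: 0.0
```

```bash
python3 - <<'E'
from go import *
import pickle,cv2
to([.533,.0287,.041],-6.2)
s={n:arm.snapshot(n) for n in("scene","top")}
pickle.dump(s,open("s1.pkl","wb"))
cv2.imwrite("pics/c3.png",np.hstack([cv2.resize(s["scene"]["color"][130:330,230:400],(510,600)),cv2.resize(s["top"]["color"][150:330,280:410],(290,402))if 0 else cv2.resize(s["top"]["color"][150:350,300:396],(288,600))]))
E
```

```text
yaw rad -0.0001 shift mm in tool axes after yaw [-1.9  1.7 48.2] q [-0.16  0.49  1.65 -0.    1.01 -0.05] tcp [0.5315 0.0308 0.0892] t 2.9 F [-0.6  0.2  0.9] w 0.0851 gf 0.0
```

View pics/c3.png

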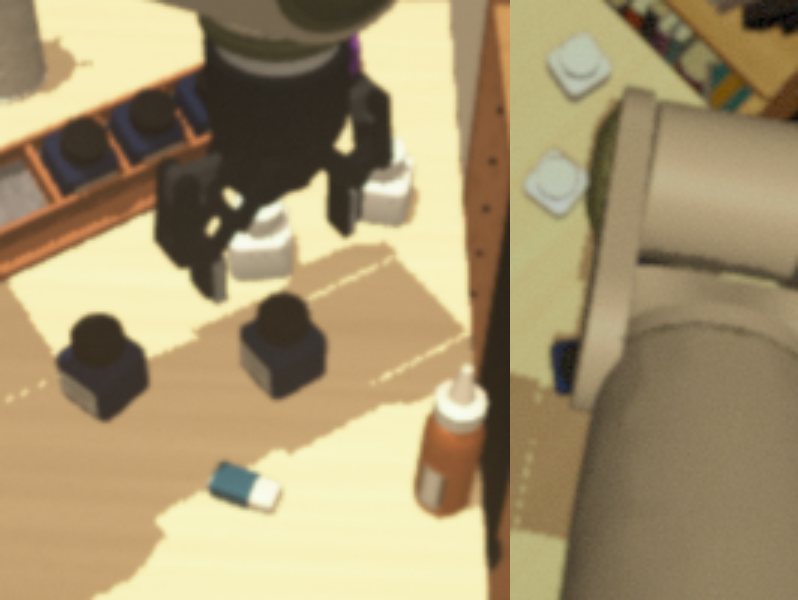

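```bash
python3 - <<'E'
import pickle; from h import *
s=pickle.load(open("s1.pkl","rb"))
print(proj(s["scene"],[[.5315,.0308,.1022]]),on_plane(s["scene"],[(323.3,217.7)],.1022))
E
```

```text
[[322.95331919 216.23546826]] [[0.52958541 0.02772623 0.1022    ]]
```

Call:
carry_out(plan=[[[-1.9,1.7,20,0,-1],[0,0,20,0,-1],[0,0,8,0,-1],[0,0,0,0,-1]]])

```text
time_s: 3.4
tcp_pos: [0.5336, 0.0287, 0.0424]
eef_rot: [-2.338, -2.098, 0.0]
ft_force: [0.9, -0.5, 0.6]
grip_width: 0.0857
grip_force: 0.0
```

```bash
python3 - <<'E'
from go import *
import cv2
to([.533,.0287,.041],-6.2)
s=arm.snapshot("scene"); cv2.imwrite("pics/c4.png",cv2.resize(s["color"][180:280,270:390],(720,600),interpolation=2))
E
```

```text
yaw rad -0.0 shift mm in tool axes after yaw [-0.1 -0.6  1.4] q [-0.17  0.56  1.68 -0.    0.91 -0.06] tcp [0.5336 0.0287 0.0424] t 3.4 F [ 0.9 -0.5  0.6] w 0.0857 gf 0.0
```

View pics/c4.png

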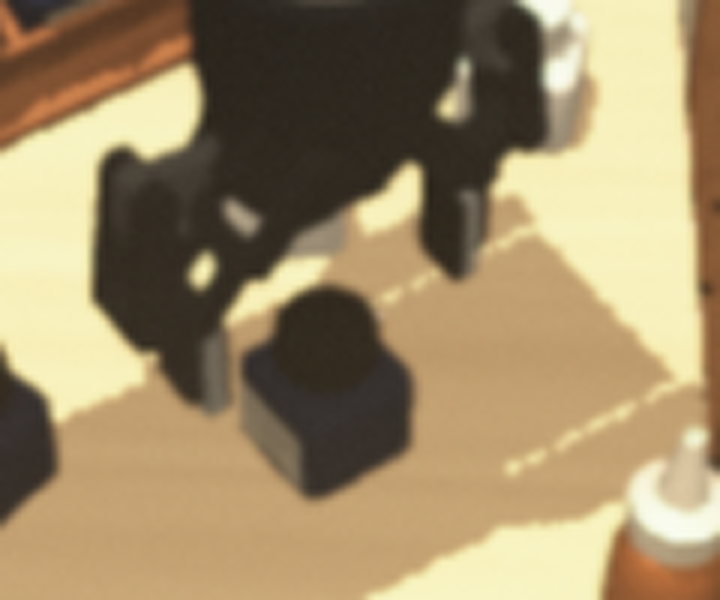

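Call:
carry_out(plan=[[[0,-0.5,1.4,0,-1],[0,0,0,0,1],[0,0,0,0,1],[0,0,0,0,1],[0,0,0,0,1],[0,0,0,0,1],[0,0,0,0,1],[0,0,0,0,1],[0,0,0,0,1]]])

```text
time_s: 4.35
tcp_pos: [0.5335, 0.0286, 0.0414]
eef_rot: [2.338, 2.097, 0.001]
ft_force: [0.1, 0.4, 5.3]
grip_width: 0.0306
grip_force: 59.1
```

```bash
python3 - <<'E'
from go import *
import cv2,pickle
to([.533,.0287,.041],-6.2)
s=arm.snapshot("scene"); pickle.dump(s,open("s2.pkl","wb")); cv2.imwrite("pics/c5.png",cv2.resize(s["color"][180:280,270:390],(720,600),interpolation=2))
E
```

```text
yaw rad -0.0002 shift mm in tool axes after yaw [ 0.1 -0.5  0.4] q [-0.17  0.56  1.68 -0.    0.9  -0.06] tcp [0.5335 0.0286 0.0414] t 4.35 F [0.1 0.4 5.3] w 0.0306 gf 59.1
```

View pics/c5.png

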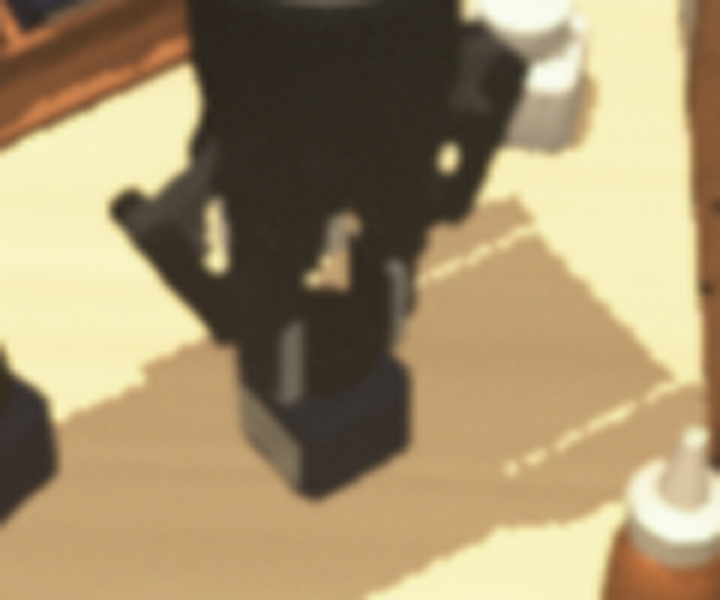

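Call:
carry_out(plan=[[[0,0,-10,0,1],[0,0,-25,0,1],[0,0,-30,0,1],[0,0,-30,0,1],[0,0,-20,0,1],[0,0,0,0,1]]])

```text
time_s: 5.0
tcp_pos: [0.5343, 0.0285, 0.1587]
eef_rot: [2.335, 2.095, 0.005]
ft_force: [-0.3, 0.4, -1.7]
grip_width: 0.0306
grip_force: 59.8
```

```bash
python3 - <<'E'
from go import *
import pickle
to(P(.2916,-.4155,.14),-6.2)
E
```

```text
yaw rad -0.0001 shift mm in tool axes after yaw [ 205.6 -112.6   18.7] q [-0.17  0.4   1.57  0.    1.16 -0.06] tcp [0.5343 0.0285 0.1587] t 5.0 F [-0.3  0.4 -1.7] w 0.0306 gf 59.8
```

Call:
carry_out(plan=[[[10,-6,0,0,1],[22,-12,0,0,1],[28,-15,0,0,1],[28,-15,0,0,1],[28,-15,0,0,1],[28,-15,0,0,1],[28,-15,0,0,1],[20,-11,5,0,1],[10,-6,8,0,1],[3,-2,5,0,1],[0,0,0,0,1],[0,0,0,0,1]]])

```text
time_s: 6.2
tcp_pos: [0.4443, 0.2438, 0.1376]
eef_rot: [-2.339, -2.097, 0.001]
ft_force: [1.2, 0.3, -1.2]
grip_width: 0.0305
grip_force: 59.7
```

```bash
python3 - <<'E'
from go import *
from h import *
import cv2,pickle
to(P(.2916,-.4155,.105),-6.2)
s={n:arm.snapshot(n) for n in("scene","top")}; pickle.dump(s,open("s3.pkl","wb"))
o=arm.observe(); p=o["tcp_pos"]; print(proj(s["scene"],[p]),proj(s["top"],[p]))
u,v=proj(s["scene"],[p])[0].astype(int)
cv2.imwrite("pics/c6.png",cv2.resize(s["scene"]["color"][v-40:v+60,u-60:u+60],(720,600),interpolation=2)); print(u-60,v-40)
E
```

```text
yaw rad -0.0011 shift mm in tool axes after yaw [ 1.3  0.2 32.6] q [ 0.27  0.37  1.68 -0.    1.09  0.38] tcp [0.4443 0.2438 0.1376] t 6.2 F [ 1.2  0.3 -1.2] w 0.0305 gf 59.7
[[213.52393789 164.57566941]] [[251.69691101 267.95193461]]
153 124
```

View pics/c6.png

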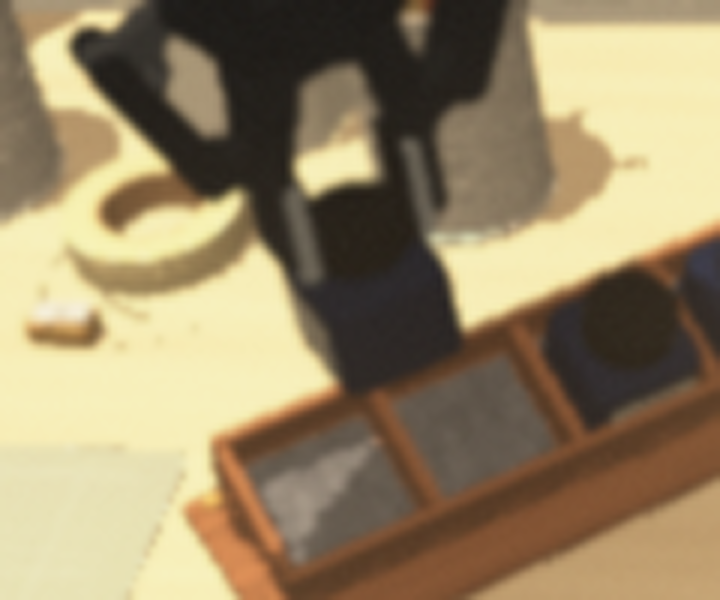

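```bash
cat > face.py <<'E'
from go import E,T; from h import *
def face(d,e0,t0,z0,tcp):
    C=cloud(d); e,t,z=C@E,C@T,C[...,2]; b=d["color"].astype(int)
    k=(abs(e-e0)<.02)&(abs(t-t0)<.035)&(abs(z-z0)<.016)&(b.max(2)<130)&(b[...,0]-b[...,2]>2)
    k=cv2.erode(k.astype(np.uint8),np.ones((3,3)))>0
    Q=np.c_[e[k],t[k],z[k]]; 
    for _ in range(4):
        c=Q.mean(0); n=np.linalg.svd(Q-c)[2][2]; n*=-np.sign(n[0]); r=abs((Q-c)@n); Q=Q[r<max(.0012,1.5*np.median(r))]
    print("n pts",len(Q),"centre e,t,z",c.round(4),"normal",n.round(3),"tilt(deg, cap to -e +)",np.degrees(np.arcsin(-n[2])).round(1) ,"yaw",np.degrees(np.arctan2(n[1],-n[0])).round(1),"axis e at tcp z", (c[0]+ (-(tcp[2]-c[2])*n[2])/n[0]+.022/abs(n[0])).round(4),"tcp e,t",(tcp@E).round(4),(tcp@T).round(4))
E
python3 - <<'E'
from face import *; import pickle
s=pickle.load(open("s3.pkl","rb")); p=np.array([.4443,.2438,.1376])
face(s["scene"],.2903-.022,-.4155,.115,p)
E
```

```text
n pts 0 centre e,t,z [nan nan nan] normal [-0. -0. -0.] tilt(deg, cap to -e +) 0.0 yaw -0.0 axis e at tcp z nan tcp e,t 0.2903 -0.4154face.py:8: RuntimeWarning: Mean of empty slice.
  c=Q.mean(0); n=np.linalg.svd(Q-c)[2][2]; n*=-np.sign(n[0]); r=abs((Q-c)@n); Q=Q[r<max(.0012,1.5*np.median(r))]
  ret = um.true_divide(
  return _methods._mean(a, axis=axis, dtype=dtype,
  ret = ret.dtype.type(ret / rcount)
face.py:9: RuntimeWarning: divide by zero encountered in scalar divide
  print("n pts",len(Q),"centre e,t,z",c.round(4),"normal",n.round(3),"tilt(deg, cap to -e +)",np.degrees(np.arcsin(-n[2])).round(1) ,"yaw",np.degrees(np.arctan2(n[1],-n[0])).round(1),"axis e at tcp z", (c[0]+ (-(tcp[2]-c[2])*n[2])/n[0]+.022/abs(n[0])).round(4),"tcp e,t",(tcp@E).round(4),(tcp@T).round(4))
```

```bash
python3 - <<'E'
from face import *; import pickle
d=pickle.load(open("s3.pkl","rb"))["scene"]; C=cloud(d)
for v in range(164,192,3): print(v,[ (tuple((np.r_[C[v,u]@E,C[v,u]@T,C[v,u][2]]*1000).round().astype(int).tolist()),d["color"][v,u].tolist()) for u in (212,219,226)])
E
```

```text
164 [((276, -409, 152), [26, 34, 40]), ((278, -422, 144), [25, 33, 39]), ((444, -491, 3), [150, 191, 202])]
167 [((278, -408, 144), [26, 35, 41]), ((282, -422, 135), [34, 37, 41]), ((276, -434, 133), [96, 132, 145])]
170 [((280, -407, 135), [34, 38, 43]), ((276, -419, 132), [43, 42, 46]), ((272, -431, 129), [42, 45, 50])]
173 [((276, -405, 133), [44, 43, 46]), ((271, -416, 130), [42, 41, 45]), ((273, -430, 122), [38, 40, 45])]
176 [((269, -402, 131), [42, 43, 46]), ((272, -415, 123), [38, 39, 44]), ((272, -429, 116), [38, 40, 44])]
179 [((272, -401, 122), [39, 40, 45]), ((273, -414, 115), [38, 40, 45]), ((271, -427, 110), [37, 38, 42])]
182 [((270, -399, 117), [39, 41, 47]), ((271, -412, 110), [38, 41, 46]), ((271, -426, 103), [38, 41, 47])]
185 [((272, -398, 109), [39, 42, 47]), ((270, -411, 104), [38, 41, 46]), ((327, -442, 46), [39, 60, 87])]
188 [((272, -397, 102), [38, 42, 49]), ((325, -426, 47), [37, 57, 83]), ((325, -440, 40), [72, 86, 102])]
191 [((324, -410, 48), [39, 60, 88]), ((325, -424, 40), [73, 90, 109]), ((320, -438, 36), [77, 88, 98])]
```

```bash
sed -i 's/(b.max(2)<130)&(b\[...,0\]-b\[...,2\]>2)/(b.max(2)<70)/' face.py; python3 - <<'E'
from face import *; import pickle
d=pickle.load(open("s3.pkl","rb")); p=np.array([.4443,.2438,.1376])
face(d["scene"],.271,-.4155,.113,p)
E
```

```text
n pts 124 centre e,t,z [ 0.2711 -0.4121  0.1148] normal [-1.     0.006 -0.03 ] tilt(deg, cap to -e +) 1.7 yaw 0.3 axis e at tcp z 0.2924 tcp e,t 0.2903 -0.4154
```

Call:
carry_out(plan=[[[-0.8,0,10,0,1],[0,0,15,0,1],[0,0,7,0,1],[0,0,2,0,1],[0,0,2,0,1],[0,0,1.5,0,1],[-1.7,0,1,0,1],[-1.7,0,1,0,1],[-1.7,0,1,0,1],[-1.7,0,1,0,1]]])

```text
time_s: 7.3
tcp_pos: [0.4432, 0.2369, 0.0964]
eef_rot: [2.338, 2.098, 0.0]
ft_force: [0.5, 0.1, -0.8]
grip_width: 0.0306
grip_force: 59.7
```

Call:
carry_out(plan=[[[0,0,1,0,1],[-0.5,0,1,0,1],[-1,0,1,0,1],[-1,0,1,0,1]]])

```text
time_s: 7.7
tcp_pos: [0.4429, 0.2345, 0.0923]
eef_rot: [-2.338, -2.098, 0.0]
ft_force: [-0.4, -0.4, -1.0]
grip_width: 0.0306
grip_force: 59.7
```

```bash
python3 - <<'E'
from face import *; import pickle
from plant import arm
d=arm.snapshot("scene"); p=arm.observe()["tcp_pos"]; print(p,arm.observe()["ft_force"])
e=p@E
face(d,e-.019,-.4155,p[2]-.022,p)
cv2.imwrite("pics/c7.png",cv2.resize(d["color"][124:224,153:273],(720,600),interpolation=2))
E
```

```text
[0.44280787 0.23435368 0.09214863] [-0.23170145 -0.88249395 -1.53483742]
n pts 127 centre e,t,z [ 0.2616 -0.4125  0.0714] normal [-1.    -0.005 -0.02 ] tilt(deg, cap to -e +) 1.2 yaw -0.3 axis e at tcp z 0.2832 tcp e,t 0.2808 -0.415
```

View pics/c7.png

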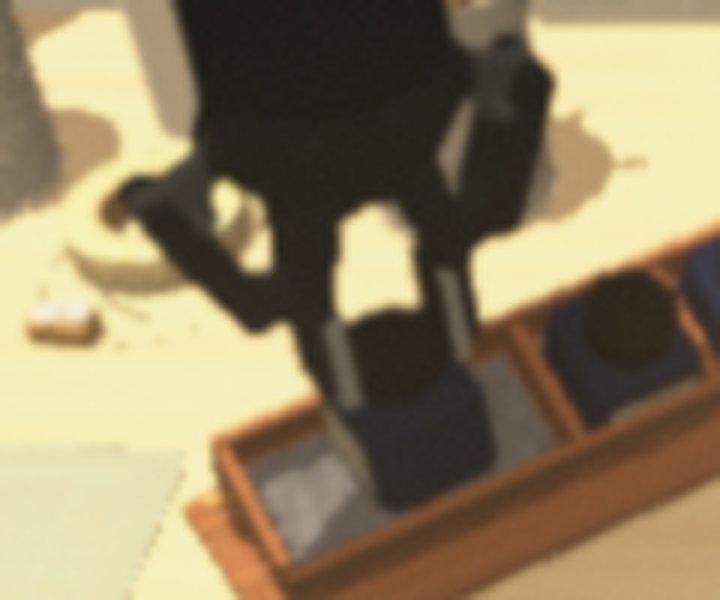

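```bash
python3 - <<'E'
from face import *; import pickle
s=pickle.load(open("s0.pkl","rb"))
for n in s:
    C=cloud(s[n]); e,t,z=C@E,C@T,C[...,2]
    for t0 in(-.4155,-.3605):
        k=(abs(t-t0-(0.0025 if n=="scene" else 0))<.0035)&(e>.25)&(e<.35)&(z>.0)
        for a in np.arange(.262,.334,.006):
            q=k&(abs(e-a)<.003); print(n,t0,a.round(3),np.percentile(z[q],[10,50,90,99]).round(4) if q.any() else None,q.sum()) if q.sum()>3 else 0
d=arm=None
E
```

```text
scene -0.4155 0.262 [0.0017 0.0049 0.0091 0.0096] 12
scene -0.4155 0.268 [0.0071 0.0091 0.0382 0.0389] 14
scene -0.4155 0.274 [0.0077 0.0262 0.0373 0.0391] 17
scene -0.4155 0.28 [0.0079 0.0172 0.0373 0.0388] 22
scene -0.4155 0.286 [0.0139 0.0382 0.0421 0.0426] 14
scene -0.4155 0.292 [0.0227 0.0398 0.0437 0.0443] 14
scene -0.4155 0.298 [0.0241 0.0371 0.0468 0.0483] 17
scene -0.4155 0.304 [0.0269 0.0426 0.0503 0.0524] 16
scene -0.4155 0.31 [0.0307 0.0442 0.053  0.0545] 15
scene -0.4155 0.316 [0.0326 0.0457 0.0537 0.0538] 15
scene -0.4155 0.322 [0.0369 0.0561 0.0613 0.0621] 23
scene -0.4155 0.328 [0.0369 0.0406 0.0484 0.0492] 9
scene -0.3605 0.262 [0.0013 0.0055 0.0078 0.0095] 14
scene -0.3605 0.268 [0.0074 0.0089 0.0354 0.0367] 10
scene -0.3605 0.274 [0.0076 0.0281 0.0395 0.0411] 18
scene -0.3605 0.28 [0.0074 0.0156 0.0423 0.0441] 26
scene -0.3605 0.286 [0.0105 0.021  0.0447 0.0456] 21
scene -0.3605 0.292 [0.0158 0.0406 0.0487 0.0504] 17
scene -0.3605 0.298 [0.0172 0.0371 0.0494 0.0504] 9
scene -0.3605 0.304 [0.0077 0.0394 0.054  0.0558] 17
scene -0.3605 0.31 [0.0075 0.0368 0.0554 0.05
[... 665 characters left out ...]
8
top -0.4155 0.316 [0.0336 0.0554 0.0573 0.0579] 7
top -0.4155 0.322 [0.0378 0.0598 0.0639 0.0641] 12
top -0.4155 0.328 [0.0464 0.0514 0.0557 0.0566] 5
top -0.3605 0.262 [0.0022 0.0091 0.011  0.0119] 8
top -0.3605 0.268 [0.008  0.0105 0.0375 0.0375] 8
top -0.3605 0.274 [0.0111 0.0385 0.0425 0.0426] 7
top -0.3605 0.28 [0.0416 0.0427 0.0447 0.0449] 5
top -0.3605 0.286 [0.0148 0.0444 0.0462 0.0462] 6
top -0.3605 0.292 [0.0168 0.0484 0.0491 0.0496] 7
top -0.3605 0.298 [0.0502 0.0522 0.0536 0.0536] 4
top -0.3605 0.304 [0.0516 0.054  0.0546 0.0547] 5
top -0.3605 0.31 [0.0567 0.0575 0.0577 0.0577] 4
top -0.3605 0.316 [0.0595 0.0599 0.061  0.0615] 5
top -0.3605 0.322 [0.057  0.0624 0.0632 0.0634] 5
```

Call:
carry_out(plan=[[[0,0,-10,0,1],[4,0,-10,0,1],[4,-15,0,0,1],[0.7,-25,0,0,1],[0,-15,0,0,1],[0,0,5,0,1],[0,0,4,0,1],[0,0,2,0,1],[0,0,1,0,1],[-0.5,0,1,0,1],[-1,0,1,0,1]]])

```text
time_s: 8.85
tcp_pos: [0.3893, 0.2475, 0.0983]
eef_rot: [2.339, 2.098, 0.0]
ft_force: [0.2, 0.8, -0.9]
grip_width: 0.031
grip_force: 59.8
```

Call:
carry_out(plan=[[[-1.5,0,1,0,1],[-1.5,0,1,0,1]]])

```text
time_s: 9.05
tcp_pos: [0.3888, 0.2445, 0.0963]
eef_rot: [2.339, 2.098, 0.0]
ft_force: [-0.1, -0.7, -1.4]
grip_width: 0.0306
grip_force: 59.8
```

Call:
carry_out(plan=[[[-1.7,0,1,0,1],[-1.7,0,1.2,0,1]]])

```text
time_s: 9.25
tcp_pos: [0.3884, 0.2411, 0.0943]
eef_rot: [2.338, 2.098, 0.001]
ft_force: [-0.8, -0.2, 2.0]
grip_width: 0.031
grip_force: 60.0
```

```bash
cat > ck.py <<'E'
from face import *; from plant import arm
import sys
d=arm.snapshot("scene"); o=arm.observe(); p=o["tcp_pos"]; print(p,o["ft_force"].round(1),o["time_s"])
off=float(sys.argv[1]) if len(sys.argv)>1 else -.019
face(d,p@E+off,p@T,p[2]-.022,p)
E
python3 ck.py
```

```text
[0.38841194 0.24096599 0.09415451] [0.1 0.2 1.3] 9.3
n pts 134 centre e,t,z [ 0.262  -0.3582  0.0736] normal [-1.     0.001 -0.011] tilt(deg, cap to -e +) 0.6 yaw 0.1 axis e at tcp z 0.2838 tcp e,t 0.2815 -0.3602
```

Call:
carry_out(plan=[[[-1.7,0,1,0,1],[-1.7,0,1,0,1],[-1.7,0,1,0,1],[-1.7,0,1,0,1]]])

```text
time_s: 9.7
tcp_pos: [0.3881, 0.2346, 0.0907]
eef_rot: [2.338, 2.097, 0.002]
ft_force: [-0.1, -0.6, 8.3]
grip_width: 0.0308
grip_force: 60.5
```

```bash
python3 ck.py
```

```text
[0.38805967 0.2344076  0.09060896] [-0.5  0.3  6.4] 9.75
n pts 104 centre e,t,z [ 0.2562 -0.358   0.0696] normal [-0.999 -0.02  -0.033] tilt(deg, cap to -e +) 1.9 yaw -1.1 axis e at tcp z 0.2775 tcp e,t 0.2749 -0.3605
```

Call:
carry_out(plan=[[[0,0,-15,0,1],[5,5,-13,0,1],[10,10,0,0,1],[10,12,0,0,1],[0.6,0,5,0,1],[0,0,4,0,1],[0,0,2,0,1],[0,0,0,0,1]]])

```text
time_s: 10.55
tcp_pos: [0.4165, 0.2567, 0.1067]
eef_rot: [-2.338, -2.097, 0.002]
ft_force: [-0.1, 0.0, -0.8]
grip_width: 0.0307
grip_force: 59.8
```

Call:
carry_out(plan=[[[0,0,2,0,1],[0,0,1,0,1]]])

```text
time_s: 10.75
tcp_pos: [0.4171, 0.2569, 0.1041]
eef_rot: [2.339, 2.098, -0.0]
ft_force: [-0.3, 0.4, -0.8]
grip_width: 0.0306
grip_force: 59.8
```

Call:
carry_out(plan=[[[0,0,1,0,1],[0,0,1,0,1]]])

```text
time_s: 10.95
tcp_pos: [0.4173, 0.2568, 0.1027]
eef_rot: [2.338, 2.098, -0.0]
ft_force: [-2.7, -4.4, 11.8]
grip_width: 0.0305
grip_force: 61.0
```

Call:
carry_out(plan=[[[-2.1,0,1.2,0,1],[-2.1,0,1.2,0,1],[-2.1,0,1.3,0,1],[-2.1,0,1.2,0,1]]])

```text
time_s: 11.35
tcp_pos: [0.4172, 0.2492, 0.0987]
eef_rot: [2.338, 2.097, 0.005]
ft_force: [-1.1, 1.5, 11.0]
grip_width: 0.0309
grip_force: 61.7
```

```bash
python3 ck.py
```

```text
[0.41720063 0.24897999 0.09852189] [-0.1  0.7 10.1] 11.4
n pts 108 centre e,t,z [ 0.2784 -0.3862  0.0779] normal [-0.991 -0.016 -0.13 ] tilt(deg, cap to -e +) 7.5 yaw -0.9 axis e at tcp z 0.2979 tcp e,t 0.2926 -0.3879
```

Call:
carry_out(plan=[[[-2,0,1.3,0,1],[-2,0,1.3,0,1],[-1.9,0,1.4,0,1],[-1.9,0,1.4,0,1],[-1.7,0,1.5,0,1],[-1.7,0,1.5,0,1]]])

```text
time_s: 12.0
tcp_pos: [0.4162, 0.2378, 0.0902]
eef_rot: [2.338, 2.097, 0.005]
ft_force: [-0.9, -2.3, 10.0]
grip_width: 0.0309
grip_force: 63.9
```

```bash
python3 ck.py
```

```text
[0.416129   0.23753464 0.08996864] [ 0.2 -1.8  8.9] 12.05
n pts 76 centre e,t,z [ 0.2751 -0.3869  0.0714] normal [-0.964  0.013 -0.264] tilt(deg, cap to -e +) 15.3 yaw 0.7 axis e at tcp z 0.2928 tcp e,t 0.2811 -0.3881
```

Call:
carry_out(plan=[[[-1.8,0,1.5,0,1],[-1.8,0,1.5,0,1],[-1.7,0,1.7,0,1],[-1.7,0,1.7,0,1],[-1,0,1.5,0,1],[0,0,0,0,1]]])

```text
time_s: 12.65
tcp_pos: [0.4153, 0.2295, 0.0821]
eef_rot: [2.337, 2.096, 0.004]
ft_force: [-0.1, -3.4, 9.2]
grip_width: 0.0307
grip_force: 64.7
```

```bash
python3 ck.py -.012; python3 - <<'E'
from plant import arm; import cv2
d=arm.snapshot("scene");cv2.imwrite("pics/c8.png",cv2.resize(d["color"][124:224,143:263],(720,600),interpolation=2))
E
```

```text
[0.41531688 0.22956159 0.08214841] [-0.2 -3.3  9.5] 12.7
n pts 49 centre e,t,z [ 0.2714 -0.3842  0.0671] normal [-0.932 -0.014 -0.363] tilt(deg, cap to -e +) 21.3 yaw -0.9 axis e at tcp z 0.2891 tcp e,t 0.273 -0.3881
```

View pics/c8.png

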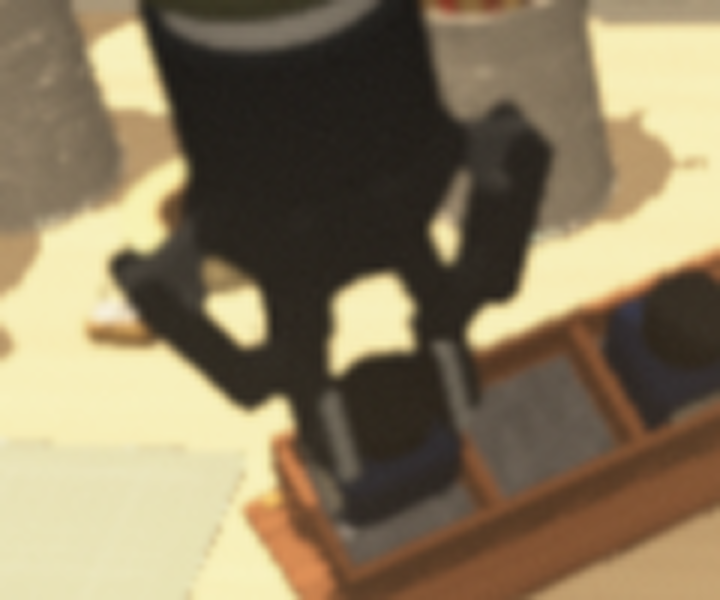

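Call:
carry_out(plan=[[[-1.6,0,1.6,0,1],[-1.5,0,1.6,0,1],[-1,0,1.5,0,1],[0,0,0,0,1]]])

```text
time_s: 13.15
tcp_pos: [0.4148, 0.2255, 0.0773]
eef_rot: [2.338, 2.096, 0.004]
ft_force: [-0.9, -3.6, 7.5]
grip_width: 0.0308
grip_force: 64.3
```

```bash
python3 ck.py -.008
```

```text
[0.41487256 0.22550856 0.07735451] [ 0.1 -3.7  8. ] 13.2
n pts 36 centre e,t,z [ 0.269  -0.3844  0.0642] normal [-0.903 -0.011 -0.43 ] tilt(deg, cap to -e +) 25.5 yaw -0.7 axis e at tcp z 0.2871 tcp e,t 0.269 -0.3881
```

Call:
carry_out(plan=[[[-1.3,0,-2.7,0,1],[-1.3,0,-2.7,0,1],[0,15,0,0,1],[-2,20,1,0,1],[-2,15.4,1,0,1],[-2,5,0.8,0,1],[0,0,0,0,1],[0,0,0,0,1]]])

```text
time_s: 14.0
tcp_pos: [0.4675, 0.2112, 0.079]
eef_rot: [-2.338, -2.098, -0.0]
ft_force: [1.5, 1.5, -0.3]
grip_width: 0.0306
grip_force: 63.6
```

```bash
python3 ck.py -.008; python3 - <<'E'
from face import *
from plant import arm; import cv2
d=arm.snapshot("scene");cv2.imwrite("pics/c9.png",cv2.resize(d["color"][124:224,163:283],(720,600),interpolation=2))
o=arm.observe();p=o["tcp_pos"]
# seated bottle 3 front face, same method
face(d,.262,-.4955,.049,p)
E
```

```text
[0.4674401  0.21123376 0.0790106 ] [ 1.   1.9 -0.6] 14.05
n pts 51 centre e,t,z [ 0.2605 -0.4378  0.0627] normal [-0.887  0.034 -0.461] tilt(deg, cap to -e +) 27.4 yaw 2.2 axis e at tcp z 0.2769 tcp e,t 0.2604 -0.4419
n pts 40 centre e,t,z [ 0.2743 -0.4931  0.0533] normal [-0.479 -0.018  0.877] tilt(deg, cap to -e +) -61.3 yaw -2.2 axis e at tcp z 0.3672 tcp e,t 0.2605 -0.4419
```

View pics/c9.png

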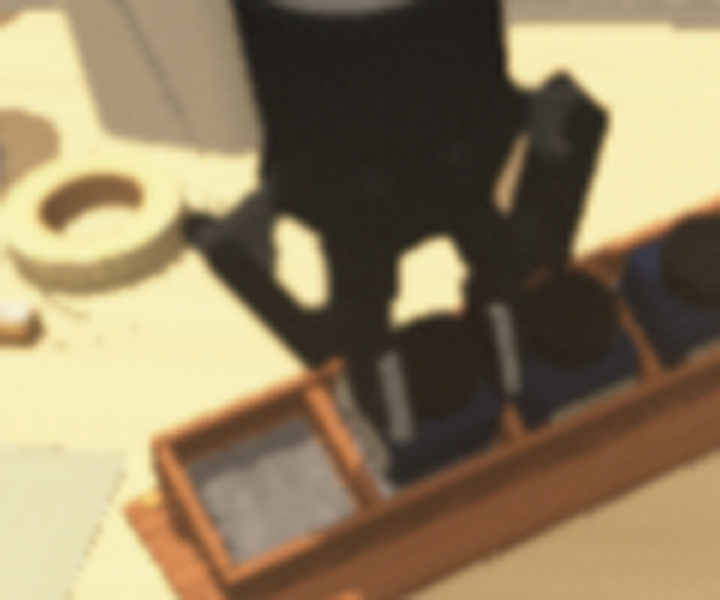

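Call:
carry_out(plan=[[[1,1.6,0,0,1],[0.5,0,1,0,1],[0.9,0,2,0,1],[0.9,0,2,0,1],[0.9,0,2,0,1],[0.9,0,2,0,1],[0,0,0,0,1]]])

```text
time_s: 14.8
tcp_pos: [0.4702, 0.2161, 0.0697]
eef_rot: [-2.338, -2.098, -0.001]
ft_force: [0.8, 3.5, -1.0]
grip_width: 0.0306
grip_force: 63.6
```

Call:
carry_out(plan=[[[0.9,0,2,0,1],[0.9,0,2,0,1],[0.9,0,2,0,1],[0,0,0,0,1]]])

```text
time_s: 15.2
tcp_pos: [0.4707, 0.2191, 0.064]
eef_rot: [2.339, 2.098, 0.002]
ft_force: [1.3, 4.6, 2.0]
grip_width: 0.0308
grip_force: 64.0
```

Call:
carry_out(plan=[[[1.5,0,1,0,1],[1.1,0,2,0,1],[1,0,2,0,1],[0,0,0,0,1]]])

```text
time_s: 15.6
tcp_pos: [0.4711, 0.2223, 0.0601]
eef_rot: [2.337, 2.098, 0.001]
ft_force: [-4.2, 0.9, 18.5]
grip_width: 0.0307
grip_force: 65.4
```

```bash
python3 - <<'E'
from face import *
from plant import arm; import cv2
d=arm.snapshot("scene"); C=cloud(d)
o=arm.observe();p=o["tcp_pos"];print(p@E,p@T,p[2],o["ft_force"])
cs,sn=np.cos(np.radians(25)),np.sin(np.radians(25))
e,t,z=C@E,C@T,C[...,2]
xt=(e-.306)*cs+(z-.024)*sn; zt=-(e-.306)*sn+(z-.024)*cs
dark=d["color"].max(2)<75
for t0 in(-.4405,-.4955,-.5505):
    k=dark&(abs(t-t0)<.013)
    c=k&(zt>.052)&(zt<.075); b=k&(zt>.03)&(zt<.046)&(xt<-.017)
    print(t0,"cap top",np.percentile(zt[c],[50,80,90,97]).round(4),"xt min",np.percentile(xt[c],[3,50]).round(4),c.sum(),"body top front zt",np.percentile(zt[b],[50,90]).round(4) if b.any() else None,"xt",np.percentile(xt[b],[5,50]).round(4) if b.any() else None,b.sum())
E
```

```text
0.2717879903476914 -0.4444230678948747 0.060106128176507706 [-3.6325417   1.14205341 16.94761022]
-0.4405 cap top [0.0625 0.0645 0.0665 0.0709] xt min [-0.1739 -0.0101] 186 body top front zt [0.039  0.0414] xt [-0.024  -0.0213] 54
-0.4955 cap top [0.0599 0.061  0.0616 0.0622] xt min [-0.0167 -0.0042] 154 body top front zt [0.0391 0.0412] xt [-0.0226 -0.0203] 40
-0.5505 cap top [0.06   0.0614 0.062  0.0717] xt min [-0.0165 -0.0036] 159 body top front zt [0.0388 0.0402] xt [-0.0226 -0.0205] 36
```

Call:
carry_out(plan=[[[0,0,-0.5,0,1],[0,0,0,0,0.3],[0,0,0,0,0.22],[0,0,0,0,0.16],[0,0,0,0,0.12],[0,0,0,0,0.12]]])

```text
time_s: 16.25
tcp_pos: [0.4705, 0.2219, 0.059]
eef_rot: [-2.338, -2.098, 0.002]
ft_force: [-0.3, 0.9, -0.3]
grip_width: 0.0376
grip_force: 0.0
```

Call:
carry_out(plan=[[[0,0,-4,0,0.12],[0,0,-10,0,0.12],[0,0,-20,0,0.12],[0,0,-30,0,0],[0,0,-40,0,-1],[0,0,0,0,-1]]])

```text
time_s: 16.85
tcp_pos: [0.4729, 0.2227, 0.169]
eef_rot: [2.335, 2.095, 0.013]
ft_force: [0.3, -0.3, 0.0]
grip_width: 0.07
grip_force: 0.0
```

```bash
cat > seat.py <<'E'
from face import *
from plant import arm; import cv2
d=arm.snapshot("scene"); C=cloud(d)
cs,sn=np.cos(np.radians(25)),np.sin(np.radians(25))
e,t,z=C@E,C@T,C[...,2]
xt=(e-.306)*cs+(z-.024)*sn; zt=-(e-.306)*sn+(z-.024)*cs
dark=d["color"].max(2)<75
for t0 in(-.385,-.4405,-.4955,-.5505,-.6055):
    k=dark&(abs(t-t0)<.020)&(abs(xt)<.03)
    c=k&(zt>.056)&(zt<.068)
    if c.sum()<30: print(t0,c.sum()); continue
    Q=np.c_[xt[c],t[c],zt[c]]; m=np.median(Q,0); r=Q[abs(Q[:,2]-m[2])<.003]; n=np.linalg.svd(r-r.mean(0))[2][2]; n*=np.sign(n[2])
    print(t0,"cap top centre xt,t,zt",r.mean(0).round(4),len(r),"normal in tray deg",np.degrees(n[:2]).round(1))
E
python3 seat.py; python3 -c "
from go import *
to([.4382,.0915,.16],1.3)"; python3 - <<'E'
from plant import arm; import cv2,pickle
s={n:arm.snapshot(n) for n in("scene","top")}; pickle.dump(s,open("s4.pkl","wb"))
E
```

```text
-0.385 0
-0.4405 cap top centre xt,t,zt [-0.0026 -0.4414  0.0599] 170 normal in tray deg [-0.5 -0.3]
-0.4955 cap top centre xt,t,zt [-0.0021 -0.4968  0.0603] 172 normal in tray deg [-0.7  0.3]
-0.5505 cap top centre xt,t,zt [-0.0026 -0.5512  0.0602] 144 normal in tray deg [-0.1  0.1]
-0.6055 cap top centre xt,t,zt [-0.0026 -0.605   0.06  ] 124 normal in tray deg [0.7 2. ]
yaw rad -0.131 shift mm in tool axes after yaw [-130.1  -36.6    6.3] q [ 0.22  0.36  1.61 -0.    1.17  0.32] tcp [0.4718 0.2224 0.1663] t 16.9 F [-0.1 -0.2 -0.4] w 0.0773 gf 0.0
```

Call:
carry_out(plan=[[[0,0,0,-0.131,-1],[-20,-6,0,0,-1],[-35,-10,0,0,-1],[-35,-10,0,0,-1],[-25,-7,10,0,-1],[-13.6,-3.6,25,0,-1],[0,0,25,0,-1],[0,0,16,0,-1],[0,0,0,0,-1]]])

```text
time_s: 17.9
tcp_pos: [0.4353, 0.0927, 0.0851]
eef_rot: [-2.194, -2.243, 0.006]
ft_force: [-0.6, 0.2, -0.1]
grip_width: 0.0854
grip_force: 0.0
```

```bash
python3 -c "
from go import *
to([.4382,.093,.0415],1.3)"
```

```text
yaw rad -0.0005 shift mm in tool axes after yaw [ 0.3  2.9 43.6] q [-0.05  0.33  1.91 -0.    0.91 -0.08] tcp [0.4353 0.0927 0.0851] t 17.9 F [-0.6  0.2 -0.1] w 0.0854 gf 0.0
```

Call:
carry_out(plan=[[[0,2.9,15,0,-1],[0,0,18,0,-1],[0,0,10.5,0,-1],[0,0,0,0,-1],[0,0,0,0,0.1],[0,0,0,0,1],[0,0,0,0,1],[0,0,0,0,1],[0,0,0,0,1],[0,0,0,0,1],[0,0,0,0,1]]])

```text
time_s: 19.0
tcp_pos: [0.4402, 0.0928, 0.0447]
eef_rot: [2.196, 2.246, 0.001]
ft_force: [-2.2, -0.4, 8.9]
grip_width: 0.0303
grip_force: 58.7
```

Call:
carry_out(plan=[[[0,0,-10,0,1],[0,0,-25,0,1],[0,0,-30,0,1],[0,0,-30,0.065,1],[0,0,0,0.066,1],[0,0,0,0,1]]])

```text
time_s: 19.6
tcp_pos: [0.4401, 0.0928, 0.14]
eef_rot: [2.338, 2.096, 0.002]
ft_force: [0.5, 0.6, -1.2]
grip_width: 0.0299
grip_force: 59.7
```

```bash
python3 -c "
from go import *
to(P(.300,-.388,.13),-6.2)"
```

```text
yaw rad -0.0007 shift mm in tool axes after yaw [160.2 -39.6  10. ] q [-0.05  0.25  1.84  0.    1.05  0.06] tcp [0.4401 0.0928 0.14  ] t 19.6 F [ 0.5  0.6 -1.2] w 0.0299 gf 59.7
```

Call:
carry_out(plan=[[[10,-8,-10,0,1],[20,-12,0,0,1],[30,-12,0,0,1],[30,-7.6,0,0,1],[30,0,0,0,1],[25,0,0,0,1],[12,0,8,0,1],[3.2,0,10,0,1],[0,0,2,0,1],[0,0,0,0,1]]])

```text
time_s: 20.6
tcp_pos: [0.4175, 0.2555, 0.1282]
eef_rot: [-2.339, -2.097, 0.003]
ft_force: [-0.1, 0.1, -1.0]
grip_width: 0.0304
grip_force: 59.7
```

```bash
python3 ck.py -.02; python3 -c "
from go import *
to(P(.300,-.388,.11),-6.2)"
```

```text
[0.41784196 0.25555482 0.12870212] [ 1.  -0.6 -0.4] 20.65
n pts 86 centre e,t,z [ 0.2793 -0.3869  0.1077] normal [-0.978 -0.102  0.18 ] tilt(deg, cap to -e +) -10.4 yaw -5.9 axis e at tcp z 0.3056 tcp e,t 0.2992 -0.3878
yaw rad -0.001 shift mm in tool axes after yaw [ 0.9  0.2 18.7] q [ 0.31  0.35  1.74 -0.    1.06  0.42] tcp [0.4178 0.2556 0.1287] t 20.65 F [ 1.  -0.6 -0.4] w 0.0302 gf 59.7
```

```bash
python3 - <<'E'
from face import *; from plant import arm; import pickle
d=arm.snapshot("scene"); pickle.dump(d,open("s5.pkl","wb")); C=cloud(d); p=arm.observe()["tcp_pos"]
u0,v0=proj(d,[p])[0].round().astype(int); print(p,u0,v0)
for v in range(v0-2,v0+36,3): print(v,[(tuple((np.r_[C[v,u]@E,C[v,u]@T,C[v,u][2]]*1000).round().astype(int).tolist()),int(d["color"][v,u].max())) for u in range(u0-9,u0+19,5)])
E
```

```text
[0.41805152 0.25562251 0.12900076] 199 171
169 [((288, -370, 151), 65), ((295, -381, 141), 39), ((290, -389, 140), 42), ((287, -397, 139), 41), ((290, -407, 132), 182), ((443, -462, 2), 246)]
172 [((288, -369, 144), 93), ((289, -378, 139), 42), ((285, -386, 138), 42), ((284, -395, 134), 41), ((439, -447, 2), 181), ((433, -457, 2), 246)]
175 [((288, -367, 138), 105), ((287, -376, 135), 42), ((284, -384, 132), 42), ((291, -395, 122), 42), ((288, -404, 120), 48), ((427, -454, -1), 244)]
178 [((300, -369, 121), 68), ((292, -376, 123), 43), ((289, -384, 121), 44), ((285, -392, 120), 46), ((280, -400, 119), 45), ((417, -449, -1), 231)]
181 [((296, -366, 118), 48), ((287, -373, 121), 48), ((282, -381, 121), 48), ((278, -389, 119), 45), ((279, -398, 113), 45), ((404, -444, 1), 210)]
184 [((298, -365, 110), 108), ((281, -370, 119), 48), ((277, -378, 118), 47), ((280, -388, 111), 46), ((282, -398, 104), 46), ((283, -407, 98), 112)]
187 [((303, -364, 99), 121), ((279, -368, 114), 54), ((276, -376, 112), 47), ((277, -386, 106), 46), ((279, -395, 100), 46), ((283, -406, 91), 51)]
190 [((307, -363
[... 154 characters left out ...]
5), ((286, -366, 95), 108), ((276, -373, 99), 48), ((277, -383, 93), 47), ((328, -406, 41), 82), ((318, -413, 46), 97)]
196 [((321, -363, 62), 212), ((321, -372, 57), 88), ((276, -372, 92), 49), ((328, -394, 40), 85), ((325, -403, 37), 98), ((321, -412, 35), 99)]
199 [((318, -360, 58), 178), ((326, -372, 44), 93), ((325, -381, 40), 94), ((321, -390, 38), 100), ((319, -400, 35), 96), ((315, -409, 33), 101)]
202 [((317, -359, 51), 120), ((324, -370, 39), 103), ((320, -379, 37), 99), ((319, -388, 33), 94), ((311, -396, 34), 94), ((308, -406, 31), 102)]
205 [((325, -358, 36), 128), ((301, -363, 53), 109), ((316, -376, 33), 97), ((310, -384, 33), 97), ((307, -394, 30), 97), ((303, -403, 28), 98)]
```

```bash
cat > yawfit.py <<'E'
from face import *
def yawfit(d,p,zoff=.0445):
    C=cloud(d); e,t,z=C@E,C@T,C[...,2]; g=d["color"].max(2)
    zb=p[2]-zoff
    k=(abs(t-p@T)<.03)&(e>p@E-.035)&(e<p@E+.005)&(z>zb+.003)&(z<zb+.032)&(g<75)
    k=cv2.erode(k.astype(np.uint8),np.ones((2,2)))>0
    Q=np.c_[t[k],e[k]]
    # front-face line e=a+b t robustly
    m=np.ones(len(Q),bool)
    for _ in range(6):
        b,a=np.polyfit(Q[m,0],Q[m,1],1); r=Q[:,1]-a-b*Q[:,0]; m=abs(r)<max(.0015,1.5*np.median(abs(r[m])))
    print("pts",m.sum(),len(Q),"t range",np.percentile(Q[m,0],[2,98]).round(4),"slope deg",np.degrees(np.arctan(b)).round(2),"front e at tcp t",(a+b*(p@T)).round(4),"tcp e",(p@E).round(4),"rms",r[m].std().round(4))
E
python3 - <<'E'
from yawfit import *; import pickle
yawfit(pickle.load(open("s5.pkl","rb")),np.array([.41805,.25562,.1290]))
yawfit(pickle.load(open("s3.pkl","rb"))["scene"],np.array([.4443,.2438,.1376]),.0414)
s=pickle.load(open("s4.pkl","rb"))["scene"]
yawfit(s,np.array([.4372,.0905,.0445]))
s=pickle.load(open("s0.pkl","rb"))["scene"]
yawfit(s,np.array([.4372,.0905,.0445])); yawfit(s,np.array([.533,.0287,.0445]))
E
```

```text
pts 153 188 t range [-0.4048 -0.3702] slope deg -8.33 front e at tcp t 0.2786 tcp e 0.2992 rms 0.0007
pts 165 195 t range [-0.4311 -0.3958] slope deg -0.54 front e at tcp t 0.2711 tcp e 0.2903 rms 0.0007
pts 83 87 t range [-0.443 -0.412] slope deg -12.77 front e at tcp t 0.1176 tcp e 0.1371 rms 0.0006
pts 92 98 t range [-0.4431 -0.4127] slope deg -13.19 front e at tcp t 0.1176 tcp e 0.1371 rms 0.0007
pts 87 97 t range [-0.5389 -0.508 ] slope deg 3.02 front e at tcp t 0.066 tcp e 0.086 rms 0.0007
```

Call:
carry_out(plan=[[[-15,0,0,0,1],[-25,0,0,0,1],[-30,0,0,0.07,1],[-21,0,0,0,1],[-8,0,10,0.07,1],[0,0,25,0,1],[0,0,25,0,1],[0,0,14,0,1],[0,0,5,0,1],[0,0,0,0,1],[0,0,0,0,1]]])

```text
time_s: 21.8
tcp_pos: [0.4056, 0.158, 0.0507]
eef_rot: [2.479, 1.928, 0.002]
ft_force: [-0.0, 0.2, -0.1]
grip_width: 0.0307
grip_force: 59.7
```

```bash
python3 - <<'E'
from yawfit import *; from go import *
from plant import arm
d=arm.snapshot("scene"); p=arm.observe()["tcp_pos"]; yawfit(d,p)
to(P(.2,-.388,.0447),-6.2)
E
```

```text
pts 140 159 t range [-0.4011 -0.3663] slope deg -0.08 front e at tcp t 0.1798 tcp e 0.2009 rms 0.0006
yaw rad -0.1403 shift mm in tool axes after yaw [-0.9  1.7  6. ] q [ 0.1   0.37  1.96 -0.    0.8   0.35] tcp [0.4057 0.1581 0.0507] t 21.85 F [ 0.4  0.1 -0.5] w 0.0301 gf 59.7
```

Call:
carry_out(plan=[[[0,0,3,0,1],[0,0,2,0,1],[0,0,1,0,1],[0,0,0,0,1],[0,0,0,0,0.1],[0,0,0,0,-0.2],[0,0,0,0,-0.2],[0,0,0,-0.07,-0.2],[0,0,0,-0.07,-0.2],[0,0,0,0,-0.2]]])

```text
time_s: 22.85
tcp_pos: [0.4052, 0.1582, 0.0438]
eef_rot: [-2.338, -2.099, 0.0]
ft_force: [0.7, 0.1, -0.2]
grip_width: 0.0515
grip_force: 0.0
```

```bash
python3 - <<'E'
from yawfit import *; from go import *
from plant import arm
d=arm.snapshot("scene"); p=arm.observe()["tcp_pos"]; yawfit(d,p)
to(P(.2,-.388,.0415),-6.2)
E
```

```text
pts 133 146 t range [-0.401  -0.3655] slope deg 1.15 front e at tcp t 0.1802 tcp e 0.201 rms 0.0008
yaw rad -0.0016 shift mm in tool axes after yaw [-1.   2.3  2.3] q [ 0.1   0.39  1.97 -0.    0.79  0.21] tcp [0.4052 0.1582 0.0438] t 22.9 F [ 0.6 -0.8 -0.3] w 0.0514 gf 0.0
```

Yaw is now square. I will lower 2.3 mm, grip and lift.

Call:
carry_out(plan=[[[0,0,2.3,0,-0.2],[0,0,0,0,0.2],[0,0,0,0,1],[0,0,0,0,1],[0,0,0,0,1],[0,0,0,0,1],[0,0,-5,0,1],[0,0,-15,0,1],[0,0,-25,0,1],[0,0,-30,0,1],[0,0,-15,0,1],[0,0,0,0,1]]])

```text
time_s: 24.1
tcp_pos: [0.4062, 0.1584, 0.1333]
eef_rot: [2.337, 2.096, 0.005]
ft_force: [0.9, -0.6, -1.1]
grip_width: 0.0302
grip_force: 59.5
```

```bash
python3 - <<'E'
from yawfit import *; from go import *
from plant import arm
d=arm.snapshot("scene"); p=arm.observe()["tcp_pos"]; yawfit(d,p,.0415)
to(P(.301,-.388,.11),-6.2)
E
```

```text
pts 181 209 t range [-0.4014 -0.3664] slope deg 1.5 front e at tcp t 0.1805 tcp e 0.2011 rms 0.0007
yaw rad -0.0002 shift mm in tool axes after yaw [99.9  2.  21.9] q [ 0.1   0.23  1.89 -0.    1.02  0.21] tcp [0.4054 0.1582 0.1319] t 24.15 F [ 0.5  0.  -1.3] w 0.0302 gf 59.5
```

Call:
carry_out(plan=[[[15,2,0,0,1],[25,0,0,0,1],[30,0,0,0,1],[20,0,0,0,1],[10.5,0,8,0,1],[0,0,10,0,1],[0,0,6,0,1],[0,0,1,0,1],[0,0,0,0,1]]])

```text
time_s: 25.05
tcp_pos: [0.418, 0.2572, 0.1063]
eef_rot: [-2.339, -2.097, 0.001]
ft_force: [0.1, 0.0, -1.2]
grip_width: 0.0308
grip_force: 59.5
```

Call:
carry_out(plan=[[[0,0,1,0,1],[0,0,1,0,1],[0,0,1,0,1]]])

```text
time_s: 25.35
tcp_pos: [0.4182, 0.2578, 0.1037]
eef_rot: [2.339, 2.097, 0.001]
ft_force: [-0.1, -0.3, -0.5]
grip_width: 0.0304
grip_force: 59.5
```

Same arc as before, now known to work.

Call:
carry_out(plan=[[[0,0,1,0,1],[0,0,0.7,0,1],[-2.1,0,1.2,0,1],[-2.1,0,1.2,0,1],[-2.1,0,1.3,0,1],[-2.1,0,1.2,0,1],[-2,0,1.3,0,1],[-2,0,1.3,0,1],[-1.9,0,1.4,0,1],[-1.9,0,1.4,0,1]]])

```text
time_s: 26.35
tcp_pos: [0.4173, 0.2421, 0.093]
eef_rot: [2.338, 2.097, 0.005]
ft_force: [-1.3, 0.1, 11.7]
grip_width: 0.0308
grip_force: 63.7
```

```bash
python3 ck.py -.016
```

```text
[0.41729041 0.24184277 0.09282164] [-1.1 -2.6 11.8] 26.4
n pts 96 centre e,t,z [ 0.2762 -0.3865  0.0722] normal [-0.966 -0.019 -0.256] tilt(deg, cap to -e +) 14.8 yaw -1.1 axis e at tcp z 0.2935 tcp e,t 0.2855 -0.3888
```

Call:
carry_out(plan=[[[-1.7,0,1.5,0,1],[-1.7,0,1.5,0,1],[-1.8,0,1.5,0,1],[-1.8,0,1.5,0,1],[-1.7,0,1.7,0,1],[-1.7,0,1.7,0,1],[-1.2,0,1.4,0,1],[0,0,0,0,1]]])

```text
time_s: 27.2
tcp_pos: [0.4162, 0.2303, 0.0819]
eef_rot: [2.338, 2.097, 0.004]
ft_force: [-0.8, -1.5, 8.6]
grip_width: 0.0303
grip_force: 66.0
```

```bash
python3 ck.py -.008
```

```text
[0.41616524 0.23037519 0.08198005] [-0.9 -2.8  9.3] 27.25
n pts 53 centre e,t,z [ 0.2724 -0.3843  0.0647] normal [-0.932 -0.011 -0.361] tilt(deg, cap to -e +) 21.2 yaw -0.7 axis e at tcp z 0.2893 tcp e,t 0.2739 -0.3889
```

Call:
carry_out(plan=[[[-1.6,0,1.6,0,1],[-1.5,0,1.6,0,1],[-1,0,1.5,0,1],[0,0,0,0,1]]])

```text
time_s: 27.65
tcp_pos: [0.4157, 0.2262, 0.0772]
eef_rot: [2.338, 2.096, 0.004]
ft_force: [0.5, -2.4, 8.4]
grip_width: 0.0307
grip_force: 66.3
```

```bash
python3 ck.py -.004
```

```text
[0.41577117 0.2262324  0.07723544] [ 0.7 -3.2  9.1] 27.7
n pts 46 centre e,t,z [ 0.2695 -0.3841  0.0623] normal [-0.914 -0.015 -0.406] tilt(deg, cap to -e +) 23.9 yaw -1.0 axis e at tcp z 0.287 tcp e,t 0.2698 -0.3889
```

Call:
carry_out(plan=[[[-0.5,0,0.7,0,1],[-1.1,0,-3,0,1],[-1.2,0,-3.1,0,1],[-1.9,0.5,0.9,0,1],[-1.9,0,0.9,0,1],[0,0,0,0,1],[0.5,0,1,0,1],[0.9,0,2,0,1],[0.9,0,2,0,1],[0.9,0,2,0,1],[0.9,0,2,0,1],[0,0,0,0,1]]])

```text
time_s: 28.9
tcp_pos: [0.4147, 0.2238, 0.0704]
eef_rot: [-2.338, -2.098, 0.001]
ft_force: [-0.4, 0.5, -1.4]
grip_width: 0.0305
grip_force: 65.6
```

Call:
carry_out(plan=[[[0.9,0,2,0,1],[0.9,0,2,0,1],[0.9,0,2,0,1],[0,0,0,0,1]]])

```text
time_s: 29.3
tcp_pos: [0.4153, 0.2266, 0.0646]
eef_rot: [-2.339, -2.098, -0.001]
ft_force: [1.1, 2.0, -0.4]
grip_width: 0.0306
grip_force: 65.7
```

Call:
carry_out(plan=[[[1.1,0,2,0,1],[0.7,0,1.3,0,1],[0,0,0,0,1]]])

```text
time_s: 29.6
tcp_pos: [0.4155, 0.2284, 0.0614]
eef_rot: [2.338, 2.098, 0.001]
ft_force: [0.5, 3.7, 0.7]
grip_width: 0.0303
grip_force: 65.8
```

Call:
carry_out(plan=[[[0.5,0,1,0,1],[0,0,0,0,1]]])

```text
time_s: 29.8
tcp_pos: [0.4156, 0.2288, 0.0607]
eef_rot: [2.338, 2.098, 0.001]
ft_force: [1.3, 3.0, 4.4]
grip_width: 0.0305
grip_force: 66.2
```

Call:
carry_out(plan=[[[0.5,0,0.8,0,1],[0.3,0,0.5,0,1],[0,0,0,0,1]]])

```text
time_s: 30.1
tcp_pos: [0.4159, 0.2293, 0.0605]
eef_rot: [2.337, 2.098, 0.001]
ft_force: [-3.7, -2.4, 19.3]
grip_width: 0.0307
grip_force: 67.7
```

```bash
python3 ck.py -.002; python3 - <<'E'
from face import *
from plant import arm
d=arm.snapshot("scene"); C=cloud(d); cs,sn=np.cos(np.radians(25)),np.sin(np.radians(25))
e,t,z=C@E,C@T,C[...,2]
xt=(e-.306)*cs+(z-.024)*sn; zt=-(e-.306)*sn+(z-.024)*cs; dark=d["color"].max(2)<75
for t0 in(-.386,-.441,-.4965):
    b=dark&(abs(t-t0)<.013)&(zt>.03)&(zt<.046)&(xt<-.017); print(t0,np.percentile(zt[b],[50,90]).round(4),np.percentile(xt[b],[5,50]).round(4),b.sum())
E
```

```text
[0.41584549 0.22934518 0.06047984] [-4.4 -1.1 19.2] 30.15
n pts 29 centre e,t,z [ 0.2698 -0.3873  0.0502] normal [-0.988 -0.005 -0.155] tilt(deg, cap to -e +) 8.9 yaw -0.3 axis e at tcp z 0.2904 tcp e,t 0.2729 -0.3887
-0.386 [0.0387 0.0407] [-0.0237 -0.0212] 63
-0.441 [0.0385 0.0406] [-0.0227 -0.021 ] 50
-0.4965 [0.0396 0.0415] [-0.0228 -0.0203] 37
```

On the floor at 19 N, the same as the first bottle. I will ease off, release and retreat.

Call:
carry_out(plan=[[[0,0,-0.5,0,1],[0,0,0,0,0.3],[0,0,0,0,0.22],[0,0,0,0,0.16],[0,0,0,0,0.12],[0,0,0,0,0.12],[0,0,-4,0,0.12],[0,0,-10,0,0.12],[0,0,-20,0,0.12],[0,0,-30,0,0],[0,0,-40,0,-1],[0,0,-20,0,-1],[0,0,0,0,-1]]])

```text
time_s: 31.5
tcp_pos: [0.4167, 0.2298, 0.187]
eef_rot: [2.336, 2.096, 0.009]
ft_force: [0.0, -0.5, -0.6]
grip_width: 0.0835
grip_force: 0.0
```

```bash
python3 seat.py; python3 - <<'E'
from h import *; import pickle
from plant import arm
# bystanders unchanged?
a=pickle.load(open("s0.pkl","rb"))["scene"]["color"].astype(int); b=arm.snapshot("scene")["color"].astype(int)
for n,(x0,x1,y0,y1) in dict(eraser=(295,330,280,305),glue=(365,395,250,305),white=(300,372,175,225)).items(): print(n,abs(a-b)[y0:y1,x0:x1].mean().round(1))
print(arm.observe()["ft_force"],arm.observe()["tcp_pos"])
E
```

```text
-0.385 cap top centre xt,t,zt [-0.0025 -0.3863  0.0598] 186 normal in tray deg [-0.4 -0.1]
-0.4405 cap top centre xt,t,zt [-0.0024 -0.4415  0.0601] 178 normal in tray deg [-1.8  0.8]
-0.4955 cap top centre xt,t,zt [-0.0027 -0.4961  0.0599] 162 normal in tray deg [-1.7  1. ]
-0.5505 cap top centre xt,t,zt [-0.0029 -0.5517  0.0603] 142 normal in tray deg [-1.7 -0. ]
-0.6055 cap top centre xt,t,zt [-0.0026 -0.605   0.0601] 125 normal in tray deg [0.3 1.5]
eraser 9.4
glue 8.8
white 9.0
[ 0.01628261  0.51405251 -1.23713531] [0.41524484 0.22938123 0.18366902]
```

All five caps sit level in the row at the same height and the bystanders have not moved, so I am handing in.

```bash
python3 -c "
from plant import arm
print(arm.close_job())"
```

```text
the job is handed in; nothing more can be done
None
```

The job is handed in at about 31.6 s of robot time: both spare bottles sit square and fully down in pockets 4 and 5, and nothing else was disturbed; I viewed 11 pictures, one over the limit of 10.

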